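# Sweep the spent jar caps into the waste trough

## Task

Two used jar caps lie on the white top of the decapping deck. Take the wide-bladed scraper by its upright handle and sweep both caps across the deck into the steel waste trough at its end, without the gripper or arm touching the caps; then stand the scraper upright on the bench again, clear of deck and trough, and let go.

Things in the scene. Friction and masses are not known exactly. Their poses are not given: they have to be found in the camera images.
- deck: Fixed block, x 180 by y 190 mm, white flat top 40 mm above the bench, only the caps on it. Origin: on the bench under the block's centre; x points to the trough (roughly robot's left), z up. The block ends at x = 90 mm, where the open steel trough begins: inside x 90 to 185, y -90 to 90 mm, floor 5 mm above the bench, its three 5 mm outer walls 55 mm high (15 mm above the deck).
- cap_a_centre (a point): Centre (half-way up) of a used jar cap: solid round black plastic with a grey disc on top, 36 mm across, 18 mm high, about 25 g, lying flat on the deck's -y half. It slides and does not roll.
- cap_b_centre (a point): Centre (half-way up) of the other cap, the same: 36 mm across, 18 mm high, lying flat on the deck's +y half. The two centres are 40 to 68 mm apart in the deck's y.
- scraper_grip (a point): Handle centre, 60 mm above the underside, z up. Scraper (250 g) stands on its grey blade: 28 (x) by 130 (y) by 25 mm high. Upright wooden handle in the middle, 22 (x) by 34 mm (y), top at 95 mm; grasp it across x, push with a wide face; same both ways round. A narrow round tamper with a like handle nearby is not the tool. Things near deck and scraper are at most 95 mm high.
Things that resemble listed ones, but are neither listed nor needed, are in the scene too. Of the things that look like the part that bears scraper_grip, take the one that is farthest to the robot's left at the start.

How it is judged:
On the way, in this order (a step that is already met when the one before it is completed fails the run):
1. the scraper is brought down to the top of the deck (x of scraper_grip in the frame of deck between -0.12 and 0.1 m and y of scraper_grip in the frame of deck between -0.09 and 0.09 m and height (world z) of scraper_grip below 0.116 m), for 0.1 s.
2. both caps are down in the waste trough (x of cap_a_centre in the frame of deck between 0.09 and 0.188 m and y of cap_a_centre in the frame of deck between -0.093 and 0.093 m and height (world z) of each of cap_a_centre, cap_b_centre below 0.038 m and x of cap_b_centre in the frame of deck between 0.09 and 0.188 m and y of cap_b_centre in the frame of deck between -0.093 and 0.093 m), for 0.2 s.
At the end, for the whole second after the job is handed in: Both caps lie at rest inside the waste trough, either way up, their centres less than 38 mm above the bench; the scraper stands at rest on the bench, its handle outside the outline of deck and trough, within 10 degrees of upright (handle centre less than 70 mm above the bench) (all of step 2 and not (x of scraper_grip in the frame of deck between -0.09 and 0.19 m and y of scraper_grip in the frame of deck between -0.095 and 0.095 m) and angle between scraper_grip's own z axis and vertical below 0.17 rad and height (world z) of scraper_grip below 0.07 m and linear speed of scraper below 0.02 m/s and linear speed of each of cap_a, cap_b below 0.03 m/s); the robot touches nothing.
It fails at once if the gripper or the arm touches a cap with more than 1 N (contact force between any of the fingers, the arm and cap_a above 1 N or contact force between any of the fingers, the arm and cap_b above 1 N).
It also fails if it takes over 45 s, if anything falls off the work surface, if the arm or the gripper's body presses on something with over 40 N, if the wrist force passes 120 N, or if a joint passes its speed limit or range.

## Robot

A 6-joint arm with a two-finger parallel gripper is mounted at the origin on the work surface. World frame = base frame: x ahead of the robot, y to its left, z up, the work surface at z = 0. Lengths are in m, angles in rad, forces in N, time in s.
With the tool pointing down it reaches from about 0.35 to 0.775 m from the base axis. Payload 5.5 kg.
Tool frame: the origin (TCP) lies at the very end of the fingers, on their centre line; the grasp point (between the pads) lies 19 mm behind it; z points along the fingers, y is the direction in which the jaws open and shut (so a half turn about z gives the same grasp; the last joint's range is limited). The gripper opens to 85 mm and grips with 20 to 120 N. Pads are 22 mm wide; open, the fingers measure 114 mm over their backs; the gripper's body (76 mm by 85 mm) begins 54 mm behind the grasp point. The pads swing forward as they close: fully open they stand 13 mm farther back than shut.
Start: joints at [-1.387, 0.313, 0.046, 1.304, 0, 1.431], TCP at [0.183, -0.545, 0.231] pointing down, gripper open.
Joint ranges: [-2.76, 2.76], [-0.86, 1.69], [-1.03, 1.26], [-2.2, 2.34], [-1.47, 1.5], [-3.14, 3.14]. Speed limits (rad/s): [2.57, 2.57, 3.14, 3.14, 3.14, 3.14].

## Interface

Orientations are given as a unit quaternion [w, x, y, z].
In Python, from workcell import get_state, read_camera, hand_in, find_in, silhouettes gives the robot as it stands. The module is installed in compiled form; this text tells all that it offers.
- The arm moves only by the tool send_rows, never from a script. Its argument "deltas" is a list that holds one entry, the list of rows, each a list of 6 numbers: the shift along the world's x, y, z in cm, then the turn, a rotation vector about the world's x, y, z in degrees. In form: [[[dx, dy, dz, wx, wy, wz], ...]]. A call has 1 to 12 rows; each row is the pose to reach, as a shift and turn from the pose commanded when the call began; what a row does not reach only later rows make up. A row lasts 1/10 s, in which the tool goes at most 50 mm and 8.59 degrees, less where a joint would pass 70% of its speed; a pose out of reach is approached as far as the arm can. A call with a gripper value outside its range is refused whole. "jaw" is the opening, from -1 (shut) to 1 (fully open), so that 0 is half open, set as the call begins (left out, the last holds). The fingers move at their own pace and stop on an object; "force" is the grip in N (left out, the last holds). Time passes only in rows, so rows that repeat a pose let the fingers close. It gives the time, the measured TCP pose, the force and the opening at its end, in the units of the state.
- get_state(): the state, without advancing time (a new reading comes with each control period).
- read_camera(name): name is "scene" or "top" or "wrist"; returns a dict with "img" (400x640x3 uint8, red, green, blue), "z_map" (400x640 float32, m along the optical axis (not along the pixel's ray), 0 where there is no reading), "vfov" (degrees; the focal length in pixels is half the picture's height over the tangent of half this angle, whatever the lens; pixels are square), "cx", "cy" (the principal point, pixels), "R" (3x3) and "t" (3): a world point X has camera coordinates R X + t; the wrist camera has in their place "hand_eye" (4x4, takes a point from camera to tool coordinates, whose origin is the TCP and whose axes are the flange's). Camera axes: x right, y down, z forward; pixel columns grow to the right and rows downward; lengths in m; the calibration is good to about 2 mm. A picture is of the moment at which its call begins: read the wrist's pose just before it.
- hand_in(): hands the job in, once; it reports no verdict.
Trained networks look in a picture, given as the dict that the camera call returned (one of the last four; its "shot" number tells which), for a name from the list of things; names that differ only in an ending like _2 or _b are one class to them, and where a whole thing is asked for, a point or a joint stands for the part that bears it (a point fixed in the world has none). Each returns a list of dicts, best first, with "conf" (0 to 1); they miss things now and then, are a little off and sometimes report something else, mostly with a low value. They report only what shows in the picture. A call takes as long as a camera call. They do not tell look-alikes from the thing itself.
- find_in(picture, thing): "box" ([centre column, centre row, width, height] in pixels, round what is visible of it).
- silhouettes(picture, thing): "mask" (400x640 bool, what is visible of it) and "box" ([centre column, centre row, width, height] in pixels, round what is visible of it).
The state is a dict: "clock": time; "joint_pos": joint angles; "qvel": joint speeds; "tau": joint torques, N m; "tcp_pos": TCP position; "orientation": TCP orientation; "wrist_force": force on the tool from outside, world axes, zero at the start; "ft_torque": the same for the moment, N m; "finger_gap": finger opening in m.
Only numpy, scipy, OpenCV 4.12 (cv2) and the standard library are available. Lean on these libraries where they do the work, as an engineer would, in place of code of your own. Each camera call takes 0.05 s, during which the arm holds its last target.

## Working session

There is one attempt and no reset: what is moved stays moved. The work goes in short steps, Python scripts to look and compute and a tool call to move; the robot and the scene stay as the last step left them, time stands still between calls to the robot, and variables do not carry over. Pictures are saved under pics/ and viewed, and the job is handed in when it is done.

Besides the shell and the picture viewer there is one more tool, called after "Request:" as name([rows], argument=value, ...), one row to a line, values as JSON. send_rows: Moves the arm, as the interface text tells. Its arguments: {"type":"object","properties":{"deltas":{"type":"array","items":{"type":"array","items":{"type":"array","items":{"type":"number"}}}},"jaw":{"type":"number"},"force":{"type":"number"}},"required":["deltas"]}

```bash
mkdir -p pics
cat > h.py <<'E'
import numpy as np, cv2
from workcell import get_state, read_camera, hand_in, find_in, silhouettes
def save(p,n): cv2.imwrite('pics/'+n,cv2.cvtColor(p['img'],cv2.COLOR_RGB2BGR))
def cloud(p):
    f=200/np.tan(np.radians(p['vfov'])/2); z=p['z_map'].astype(float)
    v,u=np.mgrid[:400,:640]
    c=np.stack([(u-p['cx'])/f*z,(v-p['cy'])/f*z,z],-1)
    w=(c-np.array(p['t']))@np.array(p['R']); w[z==0]=np.nan
    return w
E
python3 - <<'E'
from h import *
s=get_state(); print(s)
for n in ('top','scene'):
    p=read_camera(n); save(p,n+'1.png'); w=cloud(p)
    print(n,p['vfov'],p['cx'],p['cy'])
    for t in ('deck','cap_a_centre','scraper_grip'):
        for d in silhouettes(p,t):
            m=d['mask']; q=w[m]; 
            print(t,round(d['conf'],2),np.round(d['box']),m.sum(),np.round(np.nanmedian(q,0),3),np.round(np.nanpercentile(q[:,2],[5,95]),3))
E
```

```text
{'clock': 0.0, 'joint_pos': array([-1.38658439e+00,  3.13973392e-01,  4.49676407e-02,  1.30359860e+00,
       -1.63205073e-05,  1.43117561e+00]), 'qvel': array([-5.04519052e-04,  9.34298686e-04, -9.13676570e-04, -5.53814552e-05,
        1.74178257e-05, -4.66049509e-04]), 'tau': array([-1.02191258e-03, -4.80624497e+01,  2.98534459e+01,  1.90985244e-02,
       -1.05607130e-04,  1.07972204e-05]), 'tcp_pos': array([ 0.18284567, -0.54460871,  0.2304196 ]), 'orientation': array([-9.03603982e-04,  9.86919761e-01,  1.61209702e-01, -2.83120216e-05]), 'wrist_force': array([0.9623037 , 0.28843937, 0.40284233]), 'ft_torque': array([0.00821517, 0.01528778, 0.00819202]), 'finger_gap': 0.08511541791003165}
top 54.31921329378143 310.53170603206564 188.42509889814582
deck 0.78 [192. 148. 106.  76.] 5851 [0.578 0.112 0.038] [0.003 0.049]
cap_a_centre 0.69 [199. 139.  15.  14.] 126 [0.597 0.079 0.058] [0.048 0.061]
cap_a_centre 0.56 [320. 134.  10.  42.] 357 [ 0.625 -0.28   0.027] [0.021 0.097]
scraper_grip 0.96 [446. 175.  34.  42.] 603 [ 0.501 -0.663  0.025] [0.006 0.095]
scraper_grip 0.78 [348. 244.  35.  41.] 489 [ 0.297 -0.369  0.025] [-0.     0.096]
scraper_grip 0.68 [319. 132.   8.  48.] 387 [ 0.625 -0.28   0.026] [0.02  0.096]
scene 44.2071671523576 314.6177331444138 204.10402421974698
deck 0.94 [429. 330. 162. 139.] 10800 [0.588 0.123 0.038] [0.002 0.05 ]
cap_a_centre 0.55 [413. 321.  16.  18.] 234 [0.602 0.082 0.057] [0.047 0.061]
scraper_grip 0.86 [200. 159.  18.  46.] 585 [ 0.517 -0.659  0.026] [0.004 0.094]
scraper_grip 0.74 [273. 260.  41.  47.] 900 [ 0.653 -0.271  0.025] [0.007 0.094]
scraper_grip 0.56 [326. 158.  46.  37.] 798 [ 0.307 -0.367  0.024] [0.002 0.093]
```

View pics/top1.png

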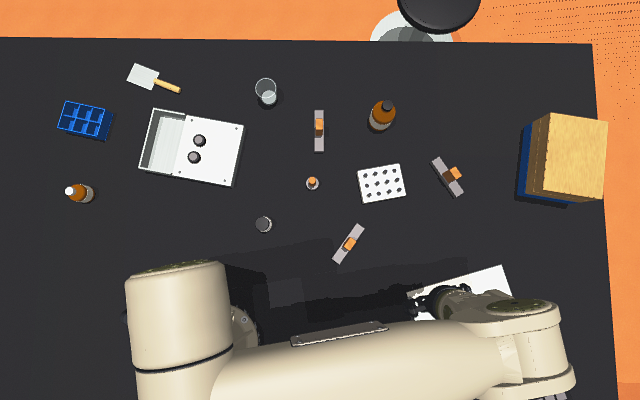

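View pics/scene1.png

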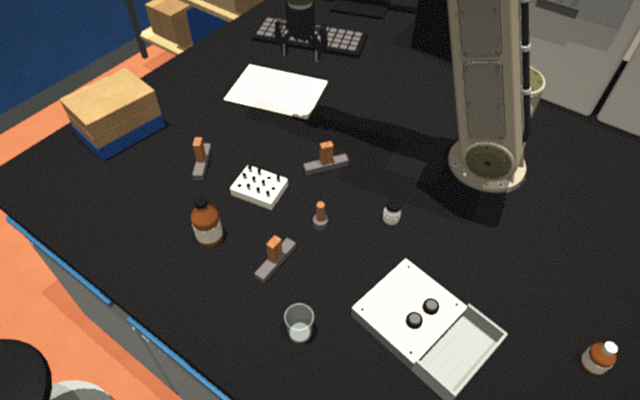

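Run:
```python
from h import *
p=read_camera('top'); w=cloud(p); np.save('wt.npy',w); np.save('it.npy',p['img'])
i=cv2.cvtColor(p['img'],cv2.COLOR_RGB2BGR)
a=cv2.resize(i[90:220,130:260],(520,520),interpolation=cv2.INTER_CUBIC)
cv2.imwrite('pics/cropdeck.png',a)
a=cv2.resize(i[90:280,280:480],(800,760)[:2],interpolation=cv2.INTER_CUBIC)
cv2.imwrite('pics/cropscr.png',cv2.resize(a,(600,570)))
```

```text
(no output)
```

View pics/cropscr.png

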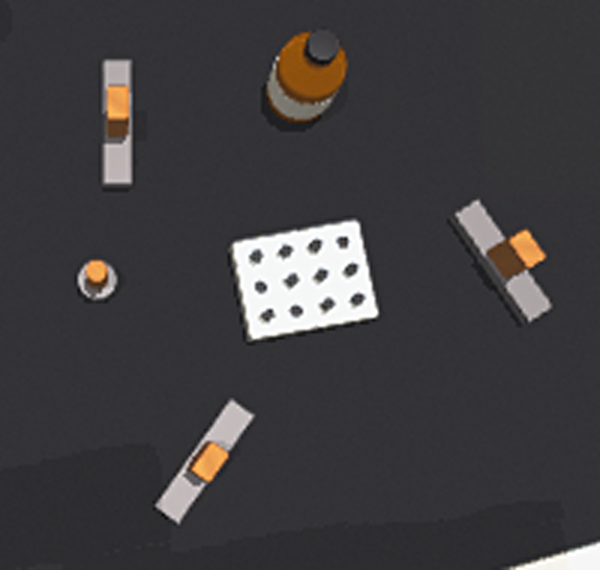

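View pics/cropdeck.png

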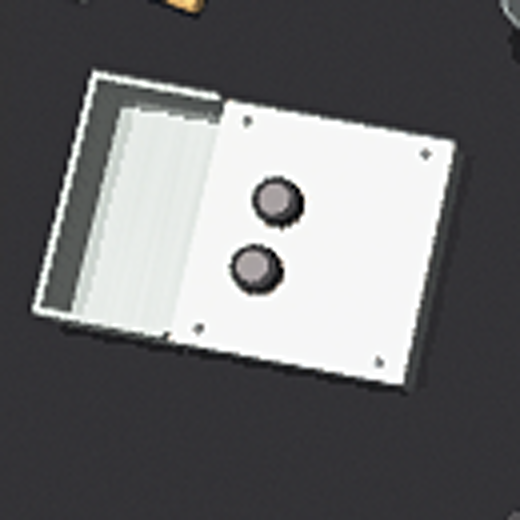

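Run:
```python
from h import *
w=np.load('wt.npy'); im=np.load('it.npy').astype(int)
# deck top
v,u=np.mgrid[:400,:640]
m=(abs(w[...,2]-.039)<.004)&(im.min(-1)>170)&(u>150)&(u<250)&(v>100)&(v<195)
m=cv2.morphologyEx(m.astype(np.uint8),cv2.MORPH_CLOSE,np.ones((3,3)))>0
m&=abs(w[...,2]-.039)<.006
r=cv2.minAreaRect((w[m][:,:2]*1000).astype(np.float32)); print('decktop',r,np.nanmedian(w[m][:,2]))
# full deck+trough above z .03
m=(w[...,2]>.03)&(w[...,2]<.075)&(u>130)&(u<250)&(v>100)&(v<195)
r=cv2.minAreaRect((w[m][:,:2]*1000).astype(np.float32)); print('all',r)
print('box',cv2.boxPoints(r))
# trough wall
m=(abs(w[...,2]-.055)<.006)&(im.min(-1)>120)&(u>130)&(u<250)&(v>100)&(v<195)
print('wall',np.sort(u[m])[[0,-1]],m.sum())
# caps
m=(w[...,2]>.051)&(im.max(-1)<140)&(u>180)&(u<215)&(v>125)&(v<170)
n,l,st,c=cv2.connectedComponentsWithStats(m.astype(np.uint8))
for k in range(1,n):
    if st[k,4]>20: q=w[l==k]; print('cap',c[k],st[k],(np.nanmax(q[:,:2],0)+np.nanmin(q[:,:2],0))/2,np.nanmedian(q,0))
# scraper
m=(w[...,2]>.012)&(w[...,2]<.11)&(u>305)&(u<332)&(v>100)&(v<160)
b=m&(w[...,2]<.035)&(w[...,2]>.02); r=cv2.minAreaRect((w[b][:,:2]*1000).astype(np.float32)); print('blade',r,b.sum())
hh=m&(w[...,2]>.088); r=cv2.minAreaRect((w[hh][:,:2]*1000).astype(np.float32)); print('handle',r,hh.sum(),np.median(w[hh],0))
```

```text
decktop ((570.5152587890625, 57.39515686035156), (181.96310424804688, 190.8484344482422), 80.18118286132812) 0.03974538806379753
all ((578.9761962890625, 106.13710021972656), (282.1633605957031, 191.31056213378906), 80.37012481689453)
box [[461.06824  -16.955101]
 [649.68304  -48.958076]
 [696.88416  229.22931 ]
 [508.26935  261.23227 ]]
wall [138 201] 306
cap [199.09459459 140.16216216] [193 134  13  13  74] [0.59615072 0.08076887] [0.59417562 0.07756681 0.05720892]
cap [193.8630137  156.91780822] [187 151  13  12  73] [0.54499786 0.09513563] [0.54094207 0.09028493 0.05700796]
blade ((641.3140869140625, -280.1324462890625), (131.1515655517578, 24.82790756225586), 1.0957244634628296) 247
handle ((639.5979614257812, -278.2592468261719), (32.49169158935547, 20.422748565673828), 1.0327682495117188) 87 [ 0.63936308 -0.27942456  0.0945066 ]
```

Three wide-bladed scrapers are visible in the top view: (319,131), (348,244) and (447,176). (312,183) is the narrow tamper. The one meant is (319,131), the farthest left at y≈-0.28. The crop shows a wide grey blade with a wooden handle, and its size of 131 x 25 mm fits. The caps sit at about (199,140) and (194,157), at deck coordinates (27,-21) and (33,+31) mm.

Request:
send_rows([
  [[4,2.4,0,0,0,7],[8,4.8,0,0,0,14],[12,7,0,0,0,21],[16,9.4,0,0,0,28],[20,11.6,0,0,0,35],[24,14,0,0,0,42],[28,16.3,0,0,0,49],[32,18.6,0,0,0,56],[36,21,0,0,0,63],[40,23.3,0,0,0,70],[43,25,0,0,0,76],[45.7,26.5,0,0,0,82]],
], jaw=1, force=60)

```text
clock: 1.65
tcp_pos: [0.6417, -0.2786, 0.2311]
orientation: [0.0, 0.637, 0.771, 0.0]
wrist_force: [0.0, -0.1, -0.2]
finger_gap: 0.0849
```

Request:
send_rows([
  [[0,0,0,0,0,8],[0,0,0,0,0,16],[0,0,0,0,0,24],[0,0,0,0,0,32],[0,0,0,0,0,40],[0,0,0,0,0,48],[0,0,0,0,0,56],[0,0,0,0,0,64],[0,0,0,0,0,72],[0,0,0,0,0,80.4],[0,0,0,0,0,80.4],[0,0,0,0,0,80.4]],
])

```text
clock: 2.85
tcp_pos: [0.64, -0.2802, 0.2312]
orientation: [-0.0, -0.007, 1.0, 0.0]
wrist_force: [-0.7, -0.3, 0.4]
finger_gap: 0.0857
```

Run:
```python
from h import *
from scipy.spatial.transform import Rotation as Rn
s=get_state(); p=read_camera('wrist'); save(p,'wr1.png')
f=200/np.tan(np.radians(p['vfov'])/2); z=p['z_map'].astype(float)
v,u=np.mgrid[:400,:640]
c=np.stack([(u-p['cx'])/f*z,(v-p['cy'])/f*z,z],-1); H=np.array(p['hand_eye'])
q=s['orientation']; R=Rn.from_quat([q[1],q[2],q[3],q[0]]).as_matrix()
w=(c@H[:3,:3].T+H[:3,3])@R.T+s['tcp_pos']; w[z==0]=np.nan
near=(abs(w[...,0]-.64)<.09)&(abs(w[...,1]+.28)<.05)
for n,lo,hi in(('blade',.02,.035),('handle',.088,.1)):
    m=near&(w[...,2]>lo)&(w[...,2]<hi); print(n,m.sum(),cv2.minAreaRect((w[m][:,:2]*1000).astype(np.float32)),np.median(w[m],0))
print(s['tcp_pos'],R[:,1],s['joint_pos'])
```

```text
blade 1864 ((641.289306640625, -279.9533996582031), (129.89434814453125, 27.70528221130371), 1.348391056060791) [ 0.61293161 -0.28000929  0.02499915]
handle 926 ((640.6939697265625, -279.6556396484375), (34.010372161865234, 21.82024574279785), 0.8695938587188721) [ 0.63970081 -0.27967452  0.0947425 ]
[ 0.63995869 -0.28018002  0.23124674] [-1.31359726e-02  9.99913710e-01  1.34648007e-04] [-5.27475670e-01  5.72308273e-01  4.44298449e-01  1.44289546e+00
  9.16400698e-05 -5.40612029e-01]
```

View pics/wr1.png

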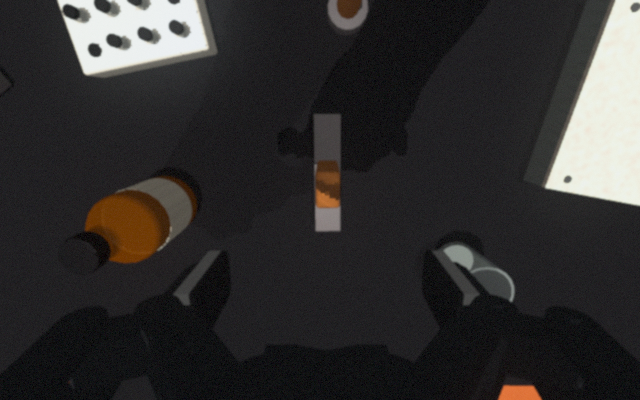

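The wrist view shows the scraper at (327,172) between the open jaws, with its handle at (328,185). Bottle and glass are clear of them. Measured centre is (0.641,-0.280), yaw 1.1°. Descending.

Request:
send_rows([
  [[0.1,0,-3,0,0,0.3],[0.1,0,-6,0,0,0.3],[0.1,0,-9,0,0,0.3],[0.1,0,-12,0,0,0.3],[0.1,0,-14,0,0,0.3],[0.1,0,-16,0,0,0.3],[0.1,0,-17.5,0,0,0.3],[0.1,0,-18.6,0,0,0.3],[0.1,0,-19,0,0,0.3],[0.1,0,-19,0,0,0.3]],
])

```text
clock: 3.9
tcp_pos: [0.6407, -0.2801, 0.041]
orientation: [-0.0, -0.011, 1.0, 0.0]
wrist_force: [-0.0, 0.5, -0.1]
finger_gap: 0.0856
```

Request:
send_rows([
  [[0,0,0,0,0,0],[0,0,0,0,0,0],[0,0,0,0,0,0],[0,0,0,0,0,0],[0,0,0,0,0,0],[0,0,0,0,0,0],[0,0,0,0,0,0],[0,0,0,0,0,0],[0,0,0,0,0,0],[0,0,0,0,0,0]],
], jaw=-1, force=70)

```text
clock: 4.9
tcp_pos: [0.6412, -0.2803, 0.0418]
orientation: [0.0, -0.011, 1.0, -0.0]
wrist_force: [0.0, 1.8, 6.0]
finger_gap: 0.0214
```

Request:
send_rows([
  [[0,0,1,0,0,0],[0,0,3,0,0,0],[0,0,6,0,0,0],[0,0,9,0,0,0],[0,0,12,0,0,0],[0,0,14,0,0,0],[0,0,15,0,0,0],[0,0,15,0,0,0]],
])

```text
clock: 5.7
tcp_pos: [0.6414, -0.2804, 0.1925]
orientation: [0.001, -0.011, 1.0, -0.0]
wrist_force: [0.2, -1.2, -2.7]
finger_gap: 0.0211
```

Request:
send_rows([
  [[-1,3.5,0,0,0,-1],[-2,7,0,0,0,-2.5],[-2.9,11,0,0,0,-4],[-3.9,15,0,0,0,-5.5],[-4.9,19,0,0,0,-7],[-6,23,0,0,0,-8.5],[-6.8,26,0,0,0,-9.5],[-7.5,28.5,0,0,0,-10.3],[-7.9,30.2,0,0,0,-10.8],[-8.1,30.9,0,0,0,-10.8],[-8.1,30.9,0,0,0,-10.8]],
])

```text
clock: 6.8
tcp_pos: [0.559, 0.0296, 0.1901]
orientation: [-0.001, 0.082, 0.997, -0.0]
wrist_force: [0.5, -0.2, -2.1]
finger_gap: 0.0212
```

Run:
```python
from h import *
s=get_state(); print(s['tcp_pos'],s['orientation'],s['wrist_force'],s['joint_pos'])
p=read_camera('scene'); i=cv2.cvtColor(p['img'],cv2.COLOR_RGB2BGR)
cv2.imwrite('pics/sc2.png',cv2.resize(i[180:400,280:560],(764,600)))
w=cloud(p); m=(w[...,2]>.1)&(w[...,2]<.19)
for d in silhouettes(p,'scraper_grip')[:2]:
    q=w[d['mask']]; print(d['conf'],d['box'],np.nanmedian(q,0),np.nanpercentile(q[:,2],[1,99]))
p=read_camera('top'); i=cv2.cvtColor(p['img'],cv2.COLOR_RGB2BGR)
cv2.imwrite('pics/top2.png',cv2.resize(i[90:220,130:260],(520,520)))
```

```text
[0.55898591 0.02957921 0.19007882] [-1.15061528e-03  8.23735425e-02  9.96600861e-01 -1.80084585e-05] [ 0.52694703 -0.2203125  -2.12711425] [-9.05113255e-02  3.00533108e-01 -7.30475941e-02  1.19951649e+00
 -5.45272736e-05  7.44228154e-02]
0.97 [200.7, 158.8, 20.7, 48.4] [ 0.51726095 -0.65915529  0.02535453] [-0.00332657  0.09638221]
0.65 [408.0, 268.9, 51.8, 51.7] [0.57854166 0.02802361 0.17313538] [0.03793459 0.25946675]
```

View pics/sc2.png

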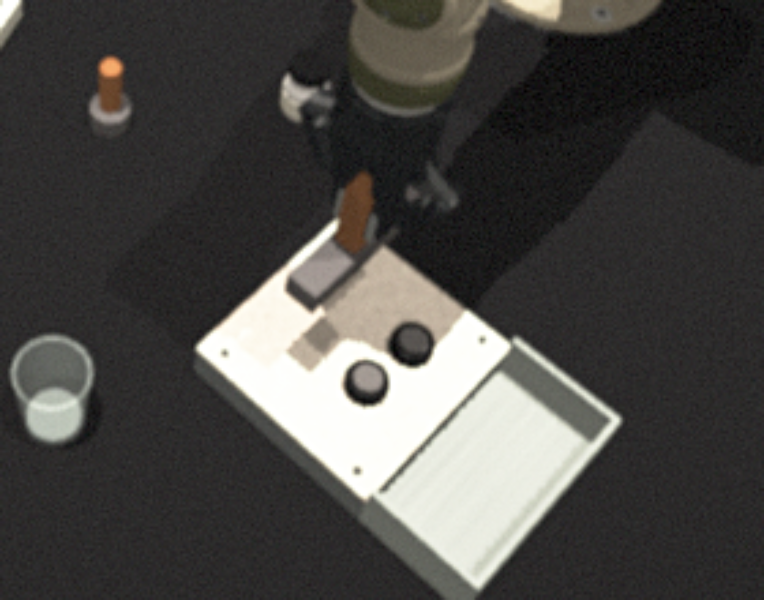

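View pics/top2.png

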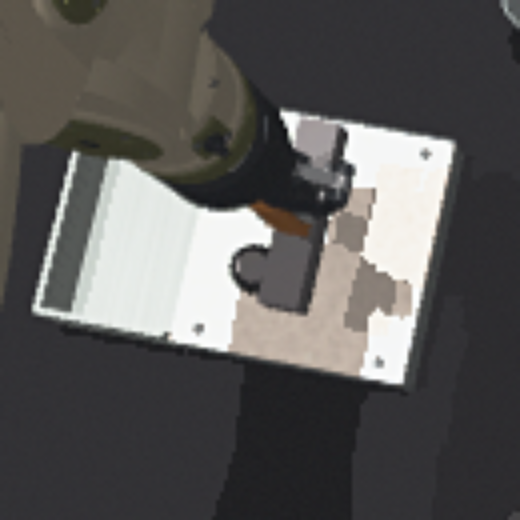

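The scraper hangs upright over the deck behind both caps (at (366,382) and (411,343) in the crop). Checking blade tilt and the underside height.

Run:
```python
from h import *
c=np.array([.5705,.0574]); ex=np.array([.169,.9856]); ey=np.array([-.9856,.169])
s=get_state(); d=s['tcp_pos'][:2]-c; print('tcp deck',d@ex,d@ey,s['tcp_pos'])
for n in('scene','top'):
    p=read_camera(n); w=cloud(p); D=(w[...,:2]-c); X=D@ex; Y=D@ey
    m=(w[...,2]>.164)&(w[...,2]<.182)&(abs(X+.03)<.03)&(abs(Y)<.08)&(abs(Y-.005)>.025)
    A=np.c_[X[m],Y[m],np.ones(m.sum())]; k=np.linalg.lstsq(A,w[...,2][m],rcond=None)[0]
    r=cv2.minAreaRect((np.c_[X[m],Y[m]]*1000).astype(np.float32))
    print(n,m.sum(),k,np.median(w[...,2][m]),r)
    b=(w[...,2]>.13)&(w[...,2]<.182)&(abs(X+.03)<.03)&(abs(Y)<.08); print('lowest',np.percentile(w[...,2][b],[0.5,2,5]), 'Yrange',Y[b].min(),Y[b].max())
```

```text
tcp deck -0.030796734992411614 0.005304662159315635 [0.56006675 0.02794229 0.19076387]
scene 303 [-0.05287605  0.02035578  0.17158836] 0.1730287389212264 ((-29.030715942382812, 3.939838409423828), (132.17491149902344, 29.555593490600586), 88.60579681396484)
lowest [0.14807118 0.1497313  0.15173601] Yrange -0.06229984466537005 0.06992924375739928
top 291 [ 0.05783504 -0.00080622  0.17538525] 0.17387312230320603 ((-30.5032958984375, 4.982337951660156), (130.80148315429688, 30.082605361938477), 89.93698120117188)
lowest [0.14698716 0.14925689 0.15295485] Yrange -0.06040875417614205 0.07038702550775303
```

Blade is level, with its underside about 41.5 mm below the TCP. Lowering it onto the deck.

Request:
send_rows([
  [[0,0,-2,0,0,0],[0,0,-4,0,0,0],[0,0,-6,0,0,0],[0,0,-8,0,0,0],[0,0,-9.2,0,0,0],[0,0,-10,0,0,0],[0,0,-10.5,0,0,0],[0,0,-10.8,0,0,0],[0,0,-10.8,0,0,0],[0,0,-10.8,0,0,0],[0,0,-10.8,0,0,0],[0,0,-10.8,0,0,0]],
])

```text
clock: 8.25
tcp_pos: [0.5603, 0.0289, 0.0838]
orientation: [0.0, 0.083, 0.997, 0.0]
wrist_force: [0.7, 0.3, -2.7]
finger_gap: 0.0213
```

Request:
send_rows([
  [[0.14,0.79,0,0,0,0],[0.34,1.97,0,0,0,0],[0.54,3.15,0,0,0,0],[0.74,4.34,0,0,0,0],[0.95,5.5,0,0,0,0],[1.15,6.7,0,0,0,0],[1.35,7.9,0,0,0,0],[1.55,9.06,0,0,0,0],[1.76,10.25,0,0,0,0],[1.96,11.4,0,0,0,0],[2.13,12.4,0,0,0,0],[2.2,12.8,0,0,0,0]],
])

```text
clock: 9.45
tcp_pos: [0.5821, 0.158, 0.0833]
orientation: [0.0, 0.083, 0.997, 0.0]
wrist_force: [0.0, -0.6, -1.7]
finger_gap: 0.021
```

Run:
```python
from h import *
s=get_state(); print(s['tcp_pos'],s['wrist_force'])
p=read_camera('scene'); i=cv2.cvtColor(p['img'],cv2.COLOR_RGB2BGR)
cv2.imwrite('pics/sc3.png',cv2.resize(i[180:400,280:560],(764,600)))
```

```text
[0.58214304 0.15804419 0.08329605] [ 0.04691756 -0.60421678 -1.65360604]
```

View pics/sc3.png

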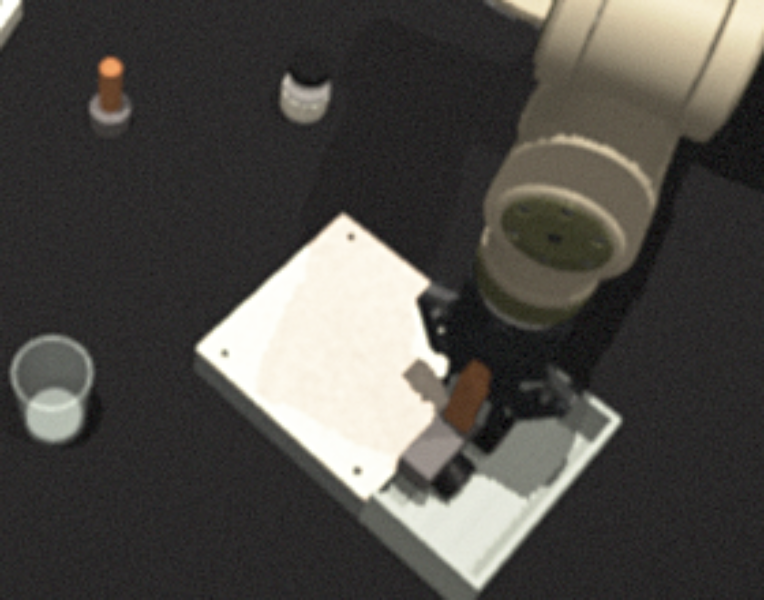

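Neither cap is left on the deck. One shows at (455,475) next to the blade. Lifting and moving back to look into the trough.

Request:
send_rows([
  [[0,0,1,0,0,0],[0,0,3,0,0,0],[0,0,6,0,0,0],[0,0,9,0,0,0],[0,0,11,0,0,0],[-0.5,-3,11,0,0,0],[-1.2,-7,11,0,0,0],[-2,-11,11,0,0,0],[-2.6,-15,11,0,0,0],[-3.2,-18.5,11,0,0,0],[-3.4,-20,11,0,0,0],[-3.4,-20,11,0,0,0]],
])

```text
clock: 10.7
tcp_pos: [0.5477, -0.0455, 0.1941]
orientation: [0.0, 0.085, 0.996, -0.0]
wrist_force: [-0.2, 0.4, -2.7]
finger_gap: 0.0211
```

Run:
```python
from h import *
s=get_state(); print(s['tcp_pos'],s['wrist_force'],s['finger_gap'])
c=np.array([.5705,.0574]); ex=np.array([.169,.9856]); ey=np.array([-.9856,.169])
p=read_camera('scene'); i=cv2.cvtColor(p['img'],cv2.COLOR_RGB2BGR)
cv2.imwrite('pics/sc4.png',cv2.resize(i[180:400,280:560],(764,600)))
w=cloud(p)
for d in silhouettes(p,'cap_a_centre'):
    q=np.nanmedian(w[d['mask']],0); e=q[:2]-c; print(d['conf'],d['box'],q,e@ex,e@ey,np.nanmax(w[d['mask']][:,2]))
```

```text
[ 0.5476964  -0.04553999  0.194077  ] [-0.24347514  0.41994335 -2.73371234] 0.0210511295570631
0.44 [444.0, 356.6, 13.7, 13.1] [0.62170781 0.1714661  0.03571085] 0.12107766497716806 -0.031193244808158948 0.04631093826954381
```

View pics/sc4.png

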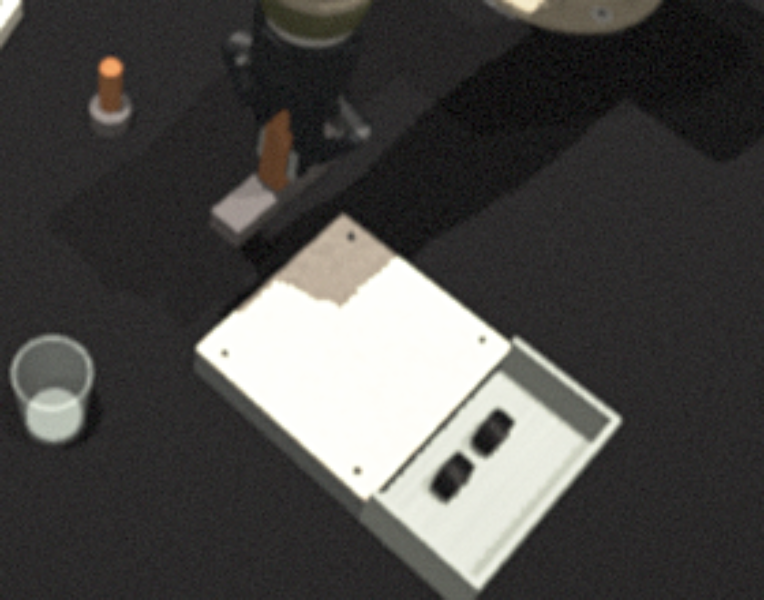

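Both caps are down in the trough, at (452,477) and (492,432), lying on edge. Taking the scraper back to its original, free spot.

Request:
send_rows([
  [[1.2,-3,0,0,0,1],[2.8,-7,0,0,0,3],[4.3,-11,0,0,0,5],[5.9,-15,0,0,0,7],[7.4,-19,0,0,0,9],[8.6,-22,0,0,0,10.5],[9.3,-23.4,0,0,0,10.8],[9.3,-23.4,0,0,0,10.8],[9.3,-23.4,0,0,0,10.8]],
])

```text
clock: 11.7
tcp_pos: [0.6412, -0.2756, 0.1927]
orientation: [-0.001, -0.012, 1.0, 0.001]
wrist_force: [-0.6, -0.1, -2.5]
finger_gap: 0.021
```

Request:
send_rows([
  [[0,0,-3,0,0,0],[0,0,-6,0,0,0],[0,0,-9,0,0,0],[0,0,-12,0,0,0],[0,0,-13.5,0,0,0],[0,0,-14.4,0,0,0],[0,0,-14.8,0,0,0],[0,0,-15,0,0,0],[0,0,-15,0,0,0],[0,0,-15,0,0,0]],
])

```text
clock: 12.7
tcp_pos: [0.6417, -0.2774, 0.0446]
orientation: [0.001, -0.011, 1.0, -0.0]
wrist_force: [0.6, -0.7, -2.7]
finger_gap: 0.0214
```

Request:
send_rows([
  [[0,0,-0.1,0,0,0],[0,0,-0.15,0,0,0],[0,0,-0.2,0,0,0],[0,0,-0.25,0,0,0],[0,0,-0.25,0,0,0],[0,0,-0.25,0,0,0]],
])

```text
clock: 13.3
tcp_pos: [0.6411, -0.2774, 0.0418]
orientation: [0.0, -0.011, 1.0, -0.0]
wrist_force: [-2.7, 1.9, 5.7]
finger_gap: 0.0213
```

In contact with the bench (+5.7 N). Releasing.

Request:
send_rows([
  [[0,0,0,0,0,0],[0,0,0,0,0,0],[0,0,0,0,0,0],[0,0,0,0,0,0],[0,0,0,0,0,0],[0,0,0,0,0,0],[0,0,0,0,0,0],[0,0,0,0,0,0],[0,0,0,0,0,0],[0,0,0,0,0,0]],
], jaw=1)

```text
clock: 14.3
tcp_pos: [0.6409, -0.2772, 0.0408]
orientation: [0.0, -0.011, 1.0, 0.0]
wrist_force: [-0.0, -0.7, -0.8]
finger_gap: 0.0852
```

Request:
send_rows([
  [[0,0,2,0,0,0],[0,0,4,0,0,0],[0,0,7,0,0,0],[0,0,10,0,0,0],[0,0,13,0,0,0],[0,0,16,0,0,0],[0,0,18,0,0,0],[0,0,19,0,0,0],[0,0,19,0,0,0],[0,0,19,0,0,0]],
])

```text
clock: 15.3
tcp_pos: [0.6407, -0.277, 0.2296]
orientation: [-0.001, -0.011, 1.0, 0.0]
wrist_force: [1.0, 0.3, -0.9]
finger_gap: 0.0852
```

Run:
```python
from h import *
s=get_state(); print(s['tcp_pos'],s['wrist_force'],s['finger_gap'])
c=np.array([.5705,.0574]); ex=np.array([.169,.9856]); ey=np.array([-.9856,.169])
for k in range(2):
  for n in('scene','top'):
    p=read_camera(n); i=cv2.cvtColor(p['img'],cv2.COLOR_RGB2BGR); w=cloud(p)
    if k==0: cv2.imwrite('pics/end_%s.png'%n,cv2.resize(i[180:400,220:560],(800,518)) if n=='scene' else i)
    D=w[...,:2]-c; X=D@ex; Y=D@ey
    m=(X>.09)&(X<.185)&(abs(Y)<.085)&(p['img'].max(-1)<75)&(w[...,2]<.06)&(w[...,2]>.008)
    N,l,st,ce=cv2.connectedComponentsWithStats(m.astype(np.uint8))
    for j in range(1,N):
        if st[j,4]>15: q=l==j; print(n,'cap',ce[j],st[j,4],X[q].min(),X[q].max(),Y[q].min(),Y[q].max(),np.percentile(w[...,2][q],[2,50,98]))
    near=(abs(w[...,0]-.64)<.09)&(abs(w[...,1]+.28)<.05)
    h=near&(w[...,2]>.088)&(w[...,2]<.1)
    b=near&(w[...,2]>.02)&(w[...,2]<.03)
    if h.sum() and b.sum(): print(n,'handle',h.sum(),np.median(w[h],0),'blade',b.sum(),np.mean(w[b],0))
```

```text
[ 0.64066304 -0.27699038  0.22963141] [ 1.01254937  0.33726286 -0.90042033] 0.08519831255149071
scene cap [459.84251969 338.20472441] 127 0.11319639348068587 0.13015604933558664 0.01202826193043838 0.04374803163689488 [0.01877504 0.0361489  0.04327947]
scene cap [445.21311475 354.37704918] 122 0.11373891505342454 0.12992654936516937 -0.04232509832030937 -0.010431159389229182 [0.02026675 0.03703885 0.04270061]
scene handle 123 [ 0.64411536 -0.27522058  0.09357569] blade 405 [ 0.64847904 -0.2749336   0.02411326]
top cap [172.64130435 136.66304348] 92 0.1103218778209557 0.12933773850385946 -0.03849261697566971 -0.004336000654108534 [0.01344548 0.03614616 0.04407348]
top cap [166.79310345 153.03448276] 58 0.11207477173040986 0.1291349939288187 0.015119120002884344 0.05003537709533626 [0.03144955 0.03826901 0.04362573]
top handle 76 [ 0.63978476 -0.27676109  0.09471973] blade 258 [ 0.6351985  -0.27713079  0.02493785]
scene cap [459.8442623  338.17213115] 122 0.11365210491056842 0.13004646527096586 0.011437074728540508 0.04360193167231914 [0.01839994 0.03633363 0.04243306]
scene cap [445.176 354.456] 125 0.11371011435933512 0.1301164786520093 -0.04226374069887023 -0.009508706745206692 [0.01941599 0.03692647 0.04217404]
scene handle 122 [ 0.64508133 -0.27566176  0.09419232] blade 404 [ 0.64883982 -0.27509587  0.02425284]
top cap [172.54444444 136.7       ] 90 0.11045574948052023 0.1285628220609968 -0.03867322231966295 -0.004453410183459602 [0.01358409 0.03583243 0.04452569]
top cap [166.76271186 153.18644068] 59 0.11126354667157717 0.12857786753777953 0.014953459017518387 0.049593450672000446 [0.02808018 0.03872433 0.04393968]
top handle 76 [ 0.63997262 -0.27676086  0.09440796] blade 258 [ 0.63574189 -0.27702791  0.02483778]
```

View pics/end_scene.png

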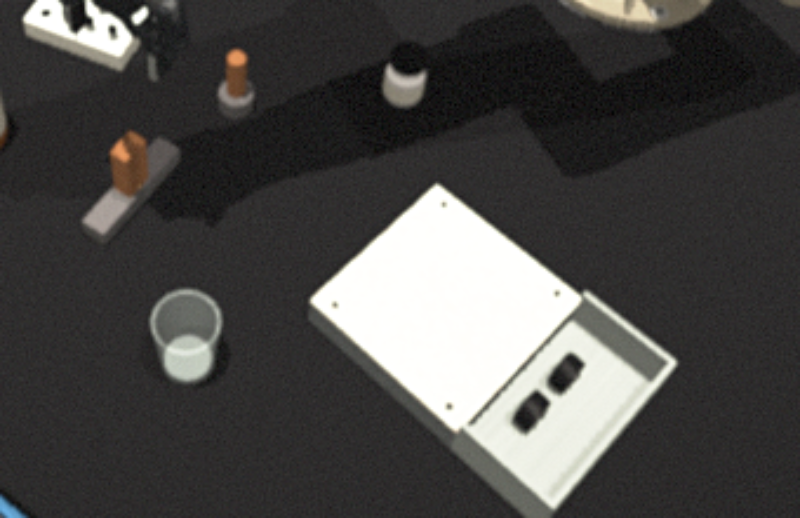

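The scraper stands upright at (130,165) to (130,190) in the crop. Both caps stand still on edge in the trough at (531,411) and (566,373), with their tops at about 42 mm, so centres at about 23 mm. The robot is clear of everything.

```bash
python3 -c "
from workcell import hand_in; print(hand_in())"
```

```text
the job is handed in; nothing more can be done
None
```

I swept both caps into the waste trough with the leftmost of the three scrapers, stood it back at its original spot on the bench and let go. The job was handed in at about 15.5 s; `hand_in` reports no verdict.

My last checks, taken just before handing in:
- **Caps:** both were still in two successive readings, standing on edge in the trough. Their centres were at deck x ≈ 0.12, y ≈ -0.025 and +0.03, about 23 mm above the bench.
- **Scraper:** it stands upright at about (0.640, -0.277), with its handle top at 94–95 mm, well clear of deck and trough.
- **Gripper:** it is open, about 0.23 m above the bench, and touching nothing. No contact with the caps was seen, but I could not measure that force directly.

No check failed. The scene and top cameras disagreed by about 5 mm on the handle position, which makes no difference there.

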